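# Lever open the cheese keeper

### The job

The heavy marble flap of the cheese keeper is opened with the lever in front of it. With the fingertips push the bolt's upright knob away from the lever until the bolt is fully out, then press the pad at the lever's long end all the way down onto its stop so that the short end raises the flap, and finish still holding it down with the flap up. Lift nothing, keep the lever's pin in its notches, do not touch the flap itself, and leave the other things on the worktop alone.

Things in the scene. Friction and masses are not known exactly. Their poses are not given: they have to be found in the camera images.
- keeper: Fixed steel fixture on the worktop: base plate 10 mm thick (x -220 to +70, y +-38) and two cheeks 88 mm high (|y| 15 to 29) whose open-topped notches hold the lever's pin. Origin on the worktop under the pivot; x axis points level from the pivot to the cheese case, -x along the lever's long arm, y to the side of the bolt's knob, z up.
- case (a point): Centre of the rim of the low open aluminium case (116 along the keeper's x, 130 along y, rim 58 mm high) that the flap covers, at keeper x 148; a slice of cheese lies inside.
- flap (a joint): Heavy marble flap (142 x 138 x 25 mm, 1.8 to 3.5 kg) over the case, hinged along the case's far edge; radians, 0 = shut, grows as its front edge rises. Falls shut by its weight. The lever pressed down onto its stop brings it to about 0.27.
- flap_edge (a point): Middle of the flap's front edge, which overhangs the case towards the lever; 71 mm above the worktop when shut.
- lever: Loose steel bar, 24 wide, 12 thick; origin: centre of its cross pin, lying in the notches. At rest it slopes up at 0.25 rad from its round nose (75 mm from the pin, under the flap's front edge) to the pad at its long end; its frame is then level and parallel to the keeper's. It turns about its y axis by about 0.5 rad down to the stop. Takes about 3 to 7 N on the pad; let go, the flap's weight raises the pad.
- lever_pad (a point): Centre of the top face of the wooden pad (56 long, 46 wide) at the lever's long end, about 181 mm level distance from the pin; about 127 mm above the worktop at rest, about 34 mm when fully down.
- lever_pin (a point): Centre of the lever's cross pin, 70 mm above the worktop while it lies in the notches.
- stop (a point): Centre of the top of the flat rubber stop (40 x 40 mm) under the lever's pad, 15.5 mm above the worktop.
- bolt (a joint): Sliding bolt whose rod (12 mm thick, axis 78 mm above the worktop) passes under the long arm 100 mm from the pin, so that the lever cannot go down; metres, 0 = fully in, 0.042 = fully out at its end stop (lever free above 0.030); out is the keeper's +y. Friction about 2 N; stays where it is left.
- bolt_knob (a point): Centre of the top of the bolt's black upright knob: a cylinder 20 mm across, from 110 to 150 mm above the worktop, on a thin stem that stands on the bolt's rod; 36 mm + bolt value from the lever's centre line. Under it is a steel rail (22 wide, 25 to 99 mm from the centre line, staples up to 89 mm high); the lever's top is 105 mm high beside it.
- cheese_portion0: Bystander, leave alone: wrapped wedge of cheese, 69x101x47, behind the case, on the hinge side (mm). Origin at the centre of its underside.
- date_stamp: Bystander, leave alone: hand stamp with a round wooden grip, 30x44x66, beside the fulcrum (mm). Origin at the centre of its underside.
- tub_1: Bystander, leave alone: small white yoghurt-type tub, 72 across, 71 high, off the end of the lever (mm). Origin at the centre of its underside.
- label_roll: Bystander, leave alone: roll of paper labels standing on end, 68x112x80 (mm). Origin at the centre of its underside.
- spice_jar_1: Bystander, leave alone: spice jar, 43 across, 100 high, beside the case (mm). Origin at the centre of its underside.

How it is judged:
By the outcome, as a careful person would: the job done as asked, in the order asked, and still so for the second after the job is handed in, while the arm keeps its last pose, push and grip.
It also fails if it takes over 40 s, if anything falls off the work surface, if the arm or the gripper's body presses on something with over 40 N, if the wrist force passes 120 N, or if a joint passes its speed limit or range.

### The arm

A 6-joint arm with a two-finger parallel gripper is mounted at the origin on a cart in front of the work surface, level with it; the furniture and walls round the work are solid. World frame = base frame: x ahead of the robot, y to its left, z up, the work surface at z = 0. Lengths are in m, angles in rad, forces in N, time in s.
With the tool pointing down it reaches from about 0.375 to 0.975 m from the base axis. Payload 3.8 kg.
Tool frame: the origin (TCP) lies midway between the tips of the shut fingers; the grasp point (between the pads) lies 19 mm behind it; z points along the fingers, y is the line along which they close (so a half turn about z gives the same grasp; the last joint's range is limited). The gripper opens to 88 mm and grips with 3 to 60 N. Pads are 18 mm wide; open, the fingers measure 123 mm over their backs; the gripper's body (75 mm by 187 mm) begins 45 mm behind the grasp point.
Start: joints at [-1.201, 0.264, 1.604, -0, 1.274, -0.037], TCP at [0.267, -0.62, 0.239] pointing down, gripper open.
Joint ranges: [-2.63, 2.63], [-0.94, 2.18], [0.31, 2.57], [-1.31, 4.45], [0, 2.66], [-2.55, 2.55]. Speed limits (rad/s): [2.57, 2.57, 3.14, 3.14, 3.14, 3.14].

### API

Orientations are given as a rotation vector (axis times angle).
In Python, from cell import manip, inverse_kinematics, cams, order gives the robot as it stands. Calls block until the motion is done:
- manip.move_pose(position, orientation): joint-space move of the TCP to a pose.
- manip.move_linear(position, rate=0.15, rot=None): straight line of the TCP; rot=None keeps the orientation; rate is the mean speed in m/s.
- manip.set_joints(angles): joint-space move.
- manip.set_gripper(opening, force=None): finger opening in m; force is the grip in N (None keeps the last); returns when the fingers have stopped.
- manip.dwell(seconds).
- inverse_kinematics(position, orientation): joint angles nearest the present ones, or None.
- manip.state(): the state.
- cams.capture(name): name is "scene" or "side" or "wrist"; returns a dict with "image" (400x640x3 uint8, blue, green, red), "z_map" (400x640 float32, m along the optical axis (not along the pixel's ray), 0 where there is no reading), "intrinsics" (3x3 intrinsics, pixels), "k1" (the pictures are not rectified: a ray, as slopes to the right and down, at radius r is drawn at 1 + k1 r^2 times it, then the intrinsics apply), "position" and "orientation" of the camera in the world; the wrist camera has in their place "T_tool_cam" (4x4, takes a point from camera to tool coordinates, whose origin is the TCP and whose axes are the flange's). Camera axes: x right, y down, z forward; pixel columns grow to the right and rows downward; lengths in m; the calibration is good to about 2 mm. A picture is of the moment at which its call begins: read the wrist's pose just before it.
A pose or a line that the arm cannot do raises manip.IKError and nothing moves.
- order.close_job(): hands the job in; it is judged then, once.
The state is a dict: "clock": time; "joint_pos": joint angles; "joint_velocities": joint speeds; "tau": joint torques, N m; "tool_pos": TCP position; "tcp_rot": TCP orientation; "contact_force": force on the tool from outside, world axes, zero at the start; "moment": the same for the moment, N m; "gripper_width": finger opening in m; "grasp_force": force on a finger pad.
Only numpy, scipy, OpenCV 4.12 (cv2) and the standard library are available. Lean on these libraries where they do the work, as an engineer would, in place of code of your own. Each camera call takes 0.05 s, during which the arm holds its last target. There are 200 camera calls.

## Working session

There is one attempt and no reset: what is moved stays moved. The work goes in short steps, each a Python script; the robot and the scene stay as the last script left them, time stands still between calls to the robot, and variables do not carry over. Pictures are saved under pics/ and viewed, at most 10 in all, crops included, and the job is handed in when it is done.

```bash
ls; mkdir -p pics
cat > h.py <<'E'
import numpy as np, cv2
from scipy.spatial.transform import Rotation as R
from cell import manip, inverse_kinematics, cams, order
def Rm(o):
    o=np.array(o,float)
    if o.shape==(3,3): return o
    return (R.from_rotvec(o) if o.size==3 else R.from_quat(o)).as_matrix()
def cloud(c):
    K=np.array(c["intrinsics"]);k=c["k1"];z=c["z_map"]
    v,u=np.mgrid[0:400,0:640]
    x=(u-K[0,2])/K[0,0];y=(v-K[1,2])/K[1,1]
    a,b=x.copy(),y.copy()
    for _ in range(8):
        s=1+k*(a*a+b*b);a,b=x/s,y/s
    P=np.stack([a*z,b*z,z],-1)
    W=P@Rm(c["orientation"]).T+np.array(c["position"])
    W[z<=0]=np.nan
    return W
E
python3 - <<'E'
from h import *
for n in("scene","side"):
    c=cams.capture(n);cv2.imwrite(f"pics/{n}0.png",c["image"])
    print(n,c["position"],c["orientation"],c["k1"],np.array(c["intrinsics"]).tolist())
    np.savez(f"{n}0.npz",W=cloud(c),I=c["image"])
print(manip.state())
E
```

```text
pics
scene [0.44162048 0.98851011 1.60544913] [ 0.03717252 -2.9878709   0.96347342] -0.10361347154486107 [[499.8050481442467, 0.0, 321.64468420320554], [0.0, 499.8050481442467, 200.8232902436011], [0.0, 0.0, 1.0]]
side [ 0.38329025 -1.45587502  1.05692117] [-2.17482242  0.08487744 -0.03541191] -0.032945522330642116 [[407.24287642020937, 0.0, 324.78355486439136], [0.0, 407.24287642020937, 197.9117299265968], [0.0, 0.0, 1.0]]
{'clock': 0.1, 'joint_pos': array([-1.20093432e+00,  2.64667453e-01,  1.60524418e+00,  3.39824208e-05,
        1.27372264e+00, -3.69090396e-02]), 'joint_velocities': array([-0.00032545, -0.00114198, -0.00496763, -0.00029775,  0.00017741,
        0.00011398]), 'tau': array([ 4.17510864e-04, -5.03615642e+01, -3.58072758e+01,  7.29451748e-02,
        2.32920586e-02, -4.66927327e-05]), 'tool_pos': array([ 0.26682713, -0.6193103 ,  0.23751587]), 'tcp_rot': array([-3.07486525e+00, -6.34135325e-01,  4.80792915e-04]), 'contact_force': array([-0.35803692, -0.2490671 , -0.31441523]), 'moment': array([-0.0241154 , -0.01349043,  0.03308748]), 'grasp_force': 0.0, 'gripper_width': 0.0879951601235688}
```

View pics/scene0.png

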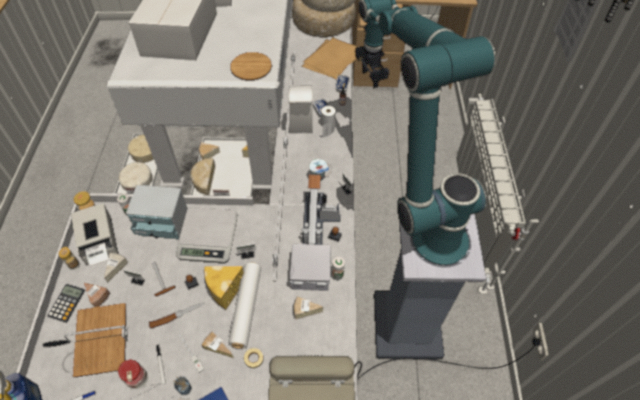

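View pics/side0.png

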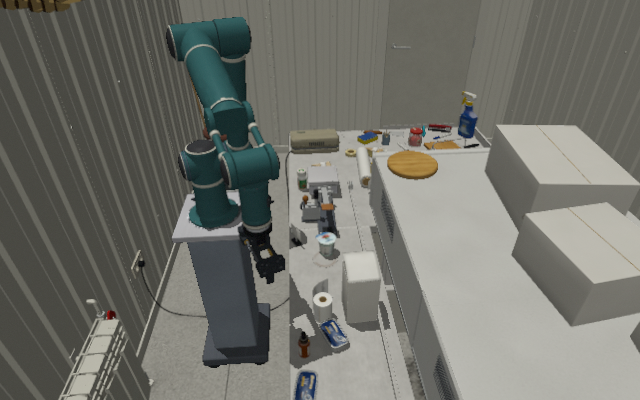

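The scene view shows the keeper at about (312,225): flap/case at (310,265), pad with the tub beyond it at about (316,180), and the knob side towards the robot at (330,212). I'll zoom in and read the heights.

Run:
```python
from h import *
d=np.load("scene0.npz");W=d["W"];I=d["image"] if "image" in d else d["I"]
cv2.imwrite("pics/crop1.png",cv2.resize(I[150:300,270:370],None,fx=4,fy=4,interpolation=cv2.INTER_CUBIC)) 
s=np.load("side0.npz");cv2.imwrite("pics/crop2.png",cv2.resize(s["I"][150:270,280:380],None,fx=5,fy=5,interpolation=cv2.INTER_CUBIC))
for v,u in[(265,310),(215,312),(195,315),(182,315),(165,318),(212,330),(233,335)]:print(u,v,W[v,u].round(3))
```

```text
310 265 [0.486 0.167 0.085]
312 215 [ 0.486 -0.042  0.083]
315 195 [ 0.477 -0.121  0.101]
315 182 [ 0.478 -0.161  0.128]
318 165 [ 0.47  -0.29   0.073]
330 212 [ 0.419 -0.077  0.054]
335 233 [0.4   0.013 0.051]
```

View pics/crop1.png

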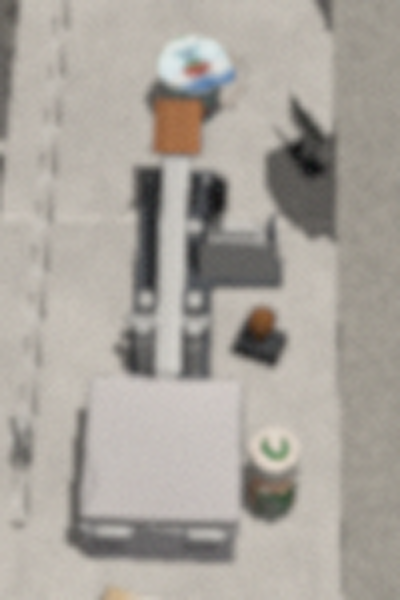

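View pics/crop2.png

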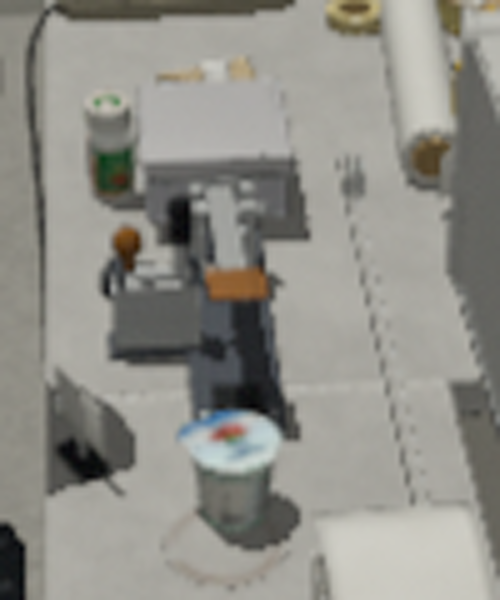

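The crops show the brown pad at crop1 (178,125), the lever running down to the flap, the black knob at about (212,190), the grey rail at (240,260) and the stamp at (262,335). Next I'll measure the pad, knob and flap.

Run:
```python
from h import *
for n in("scene","side"):
    d=np.load(n+"0.npz");W=d["W"];I=d["I"];hsv=cv2.cvtColor(I,cv2.COLOR_BGR2HSV)
    x,y,z=W[...,0],W[...,1],W[...,2]
    reg=(x>.36)&(x<.62)&(y>-.26)&(y<.3)
    p=reg&(hsv[...,1]>100)&(hsv[...,0]<20)&(z>.1)&(z<.15)&(y<-.1)
    print(n,"pad",p.sum(),np.nanmean(W[p],0).round(4), W[p].min(0).round(3),W[p].max(0).round(3) if p.sum() else 0)
    k=reg&(z>.105)&(z<.17)&(hsv[...,2]<80)
    vv,uu=np.where(k);print("knob",k.sum(),np.c_[uu,vv,W[k].round(3)].tolist()[:14])
    f=reg&(z>.078)&(z<.1)&(y>.06)
    r=cv2.minAreaRect((W[f][:,:2]*1000).astype(np.float32));print("flap",r,np.nanmedian(z[f]))
    l=reg&(z>.06)&(z<.125)&(y<.05)&(y>-.13)&(hsv[...,1]<60)&(hsv[...,2]>120)&(abs(x-.48)<.03)
    if l.sum()>5:
        q=W[l];print("lever",l.sum(),np.polyfit(q[:,1],q[:,0],1),np.polyfit(q[:,1],q[:,2],1))
# other tall stuff around
d=np.load("scene0.npz");W=d["W"]
H={}
for P in W.reshape(-1,3):
    if .3<P[0]<.75 and -.35<P[1]<.12 and P[2]>.015:
        key=(round(P[1]/.03),round(P[0]/.03));H[key]=max(H.get(key,0),P[2])
for i in range(-11,4):print(f"{i*.03:.2f}",' '.join(f"{1000*H.get((i,j),0):4.0f}" for j in range(10,25)))
```

```text
scene pad 143 [ 0.4819 -0.1674  0.1265] [ 0.46  -0.195  0.112] [ 0.502 -0.139  0.14 ]
knob 33 [[323.0, 194.0, 0.447, -0.091, 0.148], [323.0, 195.0, 0.447, -0.085, 0.15], [324.0, 195.0, 0.443, -0.082, 0.154], [325.0, 195.0, 0.44, -0.083, 0.153], [322.0, 196.0, 0.45, -0.077, 0.155], [323.0, 196.0, 0.447, -0.083, 0.147], [324.0, 196.0, 0.443, -0.081, 0.15], [325.0, 196.0, 0.44, -0.085, 0.144], [322.0, 197.0, 0.45, -0.082, 0.142], [323.0, 197.0, 0.447, -0.079, 0.146], [324.0, 197.0, 0.443, -0.077, 0.149], [325.0, 197.0, 0.44, -0.077, 0.149], [322.0, 198.0, 0.45, -0.078, 0.141], [323.0, 198.0, 0.447, -0.074, 0.146]]
flap ((461.5286865234375, 151.65460205078125), (144.24685668945312, 185.83018493652344), 89.38678741455078) 0.08459016457629187
lever 388 [0.01084346 0.48326776] [-0.19414809  0.08264028]
side pad 66 [ 0.4804 -0.1768  0.1292] [ 0.458 -0.201  0.12 ] [ 0.503 -0.148  0.139]
knob 46 [[314.0, 189.0, 0.436, -0.078, 0.147], [315.0, 189.0, 0.44, -0.08, 0.148], [316.0, 189.0, 0.444, -0.087, 0.153], [317.0, 189.0, 0.448, -0.086, 0.152], [313.0, 190.0, 0.432, -0.086, 0.148], [314.0, 190.
[... 1023 characters left out ...]
0    0  131  136  130    0    0   20   20    0    0   53
-0.12    0    0    0    0    0   19  120  115    0    0   20    0    0    0   56
-0.09    0    0    0   93   90  155  112   97    0    0   20   20    0    0    0
-0.06    0    0    0   92   80  149  107   17    0    0   22   21    0    0    0
-0.03    0    0    0    0   25    0   98   92    0    0   21    0    0    0    0
0.00    0    0    0   72   71   95   91   93    0    0   21   19    0    0    0
0.03    0    0    0   62   26   97   92   95    0    0   17   18    0    0    0
0.06    0    0    0    0    0    0   73   67    0    0   18   21    0    0    0
0.09    0    0    0    0   92   91   91   93   93    0   20   44    0   82   82
```

Both views agree. The pad is at about (0.481,-0.171,0.127). The knob is at about (0.442,-0.086,0.150), which is 40 mm off the centre line and about 95 mm from the pin. The lever axis runs along world +Y with a slope of 0.015. Moving now.

Run:
```python
from h import *
manip.set_gripper(0.0,20)
dn=[np.pi,0,0]
s=manip.state()
manip.move_pose([.2,-.45,.36],s["tcp_rot"])
for o in(dn,[0,np.pi,0]):
    q=inverse_kinematics([.48,-.088,.25],o);print(q)
manip.move_pose([.482,-.088,.25],dn)
s=manip.state();c=cams.capture("wrist")
T=np.eye(4);T[:3,:3]=Rm(s["tcp_rot"]);T[:3,3]=s["tool_pos"];M=T@np.array(c["T_tool_cam"])
c["orientation"]=M[:3,:3];c["position"]=M[:3,3];W=cloud(c)
cv2.imwrite("pics/w1.png",c["image"]);np.savez("w1.npz",W=W,I=c["image"])
x,y,z=W[...,0],W[...,1],W[...,2]
k=(z>.14)&(z<.156)&(abs(x-.44)<.04)&(abs(y+.085)<.04)&(c["image"].max(2)<90)
print(k.sum(),np.median(W[k],0) if k.any() else 0,s["clock"],s["tool_pos"],s["contact_force"])
```

```text
[-2.32366531e-01 -1.02623658e-01  1.97743967e+00 -4.44089210e-16
  1.26677665e+00  1.33842980e+00]
[-0.23236653 -0.10262366  1.97743967  0.          1.26677665 -1.80316286]
377 [ 0.44649952 -0.0862145   0.15000267] 4.0083 [ 0.48216494 -0.08866699  0.24994187] [ 0.57462764 -0.24434243 -0.26199124]
```

View pics/w1.png

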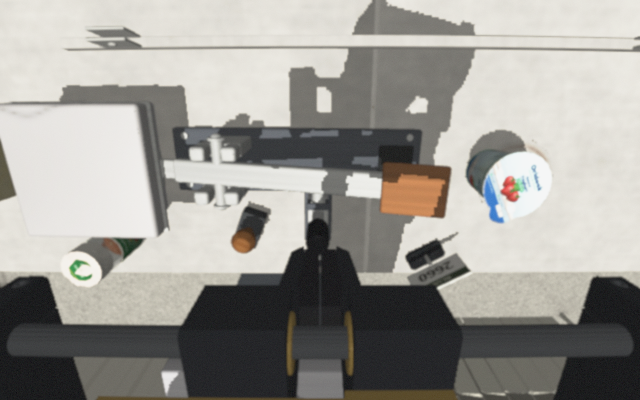

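The wrist view shows the fingertip at about (317,270) with the knob just past it at (317,232), the lever running from (170,170) to the pad at (415,190), and the tub at (520,180). The knob now measures (0.4465,-0.086), so its offset is 36 mm as specified. Descend and push.

Run:
```python
from h import *
manip.move_linear([.482,-.087,.124],.15)
f0=manip.state()["contact_force"];print(f0)
x=.482
while x>.412:
    x-=.004
    manip.move_linear([x,-.087+.015*(.482-x),.124],.06)
    s=manip.state();f=s["contact_force"]-f0
    print(round(x,3),s["tool_pos"].round(4),f.round(1))
    if f[0]>9: break
print(s["clock"])
c=cams.capture("scene");np.savez("s1.npz",W=cloud(c),I=c["image"])
cv2.imwrite("pics/s1.png",cv2.resize(c["image"][150:300,250:400],None,fx=4,fy=4,interpolation=cv2.INTER_CUBIC))
```

```text
[0.10067374 0.06068585 0.48773992]
0.478 [ 0.4784 -0.0871  0.1249] [-1.  -0.1 -0.2]
0.474 [ 0.4738 -0.0868  0.1241] [0.4 0.1 0.1]
0.47 [ 0.4697 -0.0868  0.1239] [-0.2 -0.3  0. ]
0.466 [ 0.4657 -0.0867  0.1239] [-0.6 -0.1 -1.3]
0.462 [ 0.4618 -0.0867  0.124 ] [ 0.1  0.5 -0.2]
0.458 [ 0.4579 -0.0867  0.1241] [-0.1  0.2 -1. ]
0.454 [ 0.4538 -0.0866  0.1241] [ 0.5  0.  -0.2]
0.45 [ 0.4496 -0.0865  0.124 ] [ 0.5 -0.  -1. ]
0.446 [ 0.4455 -0.0864  0.1239] [-0.4 -0.1 -0.8]
0.442 [ 0.4415 -0.0864  0.1239] [ 0.6  0.3 -0.3]
0.438 [ 0.4375 -0.0863  0.1239] [-0.6  0.  -0.1]
0.434 [ 0.4336 -0.0863  0.1239] [0.7 0.1 0.5]
0.43 [ 0.4295 -0.0862  0.1239] [-0.1 -1.1  0.1]
0.426 [ 0.4256 -0.0861  0.124 ] [-0.2 -0.6  0.3]
0.422 [ 0.4239 -0.0862  0.1243] [ 7.7  0.2 -4.9]
0.418 [ 0.4238 -0.0863  0.1249] [ 20.1   0.8 -14.2]
9.05
```

The end stop came at TCP x 0.424, which puts the knob about 77.5 mm off the centre line and the bolt at about 0.0415. Next I'll back off, go over the pad, and check bolt and pad with the wrist camera.

Run:
```python
from h import *
manip.move_linear([.45,-.0865,.124],.1)
manip.move_linear([.46,-.09,.2],.15)
manip.move_linear([.482,-.168,.19],.15)
s=manip.state();c=cams.capture("wrist")
T=np.eye(4);T[:3,:3]=Rm(s["tcp_rot"]);T[:3,3]=s["tool_pos"];M=T@np.array(c["T_tool_cam"])
c["orientation"]=M[:3,:3];c["position"]=M[:3,3];W=cloud(c)
cv2.imwrite("pics/w2.png",c["image"])
h=cv2.cvtColor(c["image"],cv2.COLOR_BGR2HSV);x,y,z=W[...,0],W[...,1],W[...,2]
k=(z>.1)&(z<.15)&(abs(x-.48)<.05)&(abs(y+.17)<.06)&(h[...,1]>100)&(h[...,0]<20)
print("pad",k.sum(),np.percentile(W[k],[1,50,99],axis=0).round(4))
k=(z>.14)&(z<.156)&(abs(x-.42)<.05)&(abs(y+.085)<.03)&(h[...,2]<90)
print("knob",k.sum(),np.percentile(W[k],[1,50,99],axis=0).round(4) if k.any() else 0)
print(s["clock"],s["tool_pos"],s["contact_force"])
```

```text
pad 4832 [[ 0.4607 -0.1949  0.1211]
 [ 0.4836 -0.1701  0.128 ]
 [ 0.5041 -0.1435  0.1342]]
knob 0 0
10.9167 [ 0.48140591 -0.16759498  0.18928938] [ 0.12821188  0.15008045 -0.49714113]
```

View pics/w2.png

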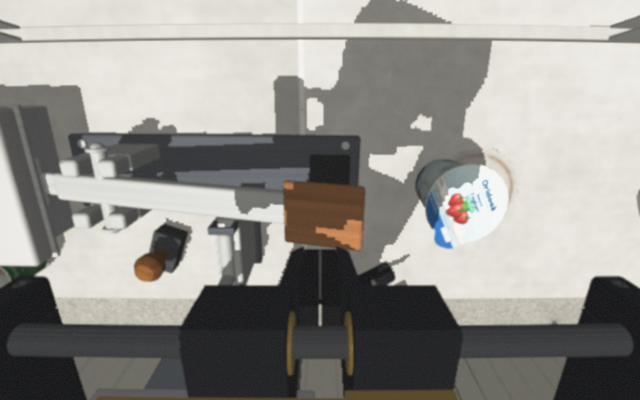

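The pad is centred at (0.483,-0.170) with its top at 0.128, as specified. In the view it sits at (325,215), just ahead of the fingertips. The rail at (232,245) is clear of the knob, which is now pushed out and hidden under the gripper. Next I'll press along the arc.

Run:
```python
from h import *
manip.move_linear([.4830,-.167,.145],.12)
f0=manip.state()["contact_force"]
r=np.hypot(.178,.057);a0=np.arctan2(.057,.178)
z=.145
while z>.015:
    z-=.006 if z>.05 else .003
    zz=min(z,.127); a=np.arcsin((max(zz,.034)-.07)/r)
    y=.011-r*np.cos(a)
    manip.move_linear([.483,y,z],.06)
    s=manip.state();f=s["contact_force"]-f0
    print(round(z,3),s["tool_pos"].round(4),f.round(1))
    if f[2]>25 or (z>.05 and f[2]>16): break
print(s["clock"])
c=cams.capture("scene");cv2.imwrite("pics/s2.png",cv2.resize(c["image"][150:300,250:400],None,fx=4,fy=4,interpolation=cv2.INTER_CUBIC))
W=cloud(c)
p=(W[...,0]>.43)&(W[...,0]<.54)&(W[...,1]>.07)&(W[...,1]<.23)&(W[...,2]>.06)
print("flap slope",np.polyfit(W[p][:,1],W[p][:,2],1))
```

```text
0.139 [ 0.4832 -0.167   0.1393] [-0.5  0.4  1.1]
0.133 [ 0.4826 -0.1669  0.1326] [-0.9  0.  -0.3]
0.127 [ 0.4835 -0.1671  0.1273] [-0.2  1.4  2.6]
0.121 [ 0.4832 -0.1689  0.121 ] [1.4 2.2 2.3]
0.115 [ 0.483  -0.1704  0.1149] [1.3 1.2 2. ]
0.109 [ 0.483  -0.1718  0.1089] [0.1 1.  2.7]
0.103 [ 0.483  -0.173   0.1029] [1.  0.8 2.5]
0.097 [ 0.483 -0.174  0.097] [-0.1  0.8  3.2]
0.091 [ 0.483  -0.1748  0.091 ] [0.  0.1 3.6]
0.085 [ 0.483  -0.1754  0.085 ] [-0.5  0.1  3. ]
0.079 [ 0.4831 -0.1758  0.0791] [1.7 0.1 2.3]
0.073 [ 0.483  -0.1759  0.073 ] [ 1.  -0.2  1.2]
0.067 [ 0.4829 -0.1759  0.0669] [-0.4  0.6  2.7]
0.061 [ 0.4829 -0.1756  0.0609] [0.2 0.4 1.5]
0.055 [ 0.4828 -0.1753  0.0549] [-0.5 -0.1  1.5]
0.049 [ 0.4829 -0.1747  0.0489] [-0.4  1.   1.4]
0.046 [ 0.4829 -0.1744  0.046 ] [-0.   1.4  2.4]
0.043 [ 0.483  -0.1739  0.0429] [ 0.5 -0.1  1.9]
0.04 [ 0.4829 -0.1734  0.0398] [-0.9  0.4  3.2]
0.037 [ 0.483  -0.1729  0.0369] [0.4 1.5 2.4]
0.034 [ 0.4833 -0.1729  0.0361] [-5.8  1.6 18.7]
0.031 [ 0.4835 -0.1729  0.0357] [-13.2   3.8  38.3]
17.0
flap slope [-0.28702021  0.14697426]
```

The pad hit the stop at 0.036 and the flap slope is 0.28. I'll ease the push to about 18 N and check.

Run:
```python
from h import *
manip.move_linear([.483,-.1729,.0338],.03); manip.dwell(.7)
s=manip.state();print(s["clock"],s["tool_pos"],s["contact_force"])
c=cams.capture("scene");cv2.imwrite("pics/s3.png",cv2.resize(c["image"][150:300,250:400],None,fx=4,fy=4,interpolation=cv2.INTER_CUBIC))
W=cloud(c)
p=(W[...,0]>.43)&(W[...,0]<.54)&(W[...,1]>.07)&(W[...,1]<.23)&(W[...,2]>.06)
print("flap slope",np.polyfit(W[p][:,1],W[p][:,2],1))
```

```text
18.0 [ 0.483593   -0.17312167  0.03607975] [-5.50398015  0.97609587 19.81961598]
flap slope [-0.2928033   0.14793495]
```

View pics/s3.png

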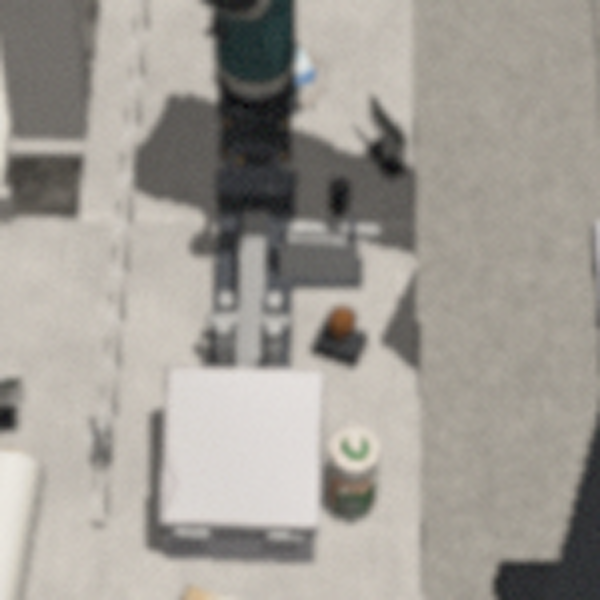

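The view shows the knob fully out at (340,195), the gripper holding the pad down at (255,195), the pin still in its notches at (250,320), the flap raised, and the stamp, jar and tub where they were.

```bash
python3 -c "
from h import *
print(order.close_job())"
```

```text
the job is handed in; nothing more can be done
None
```

The bolt is fully out (about 41.5 mm), the lever pad is held on its stop with about 20 N, and the flap is up at about 0.28 rad; the job was handed in at about 18 s, with no verdict returned.

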